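# Find the fullest tip tin

### The arm

A 6-joint arm with a two-finger parallel gripper is mounted at the origin on the work surface. World frame = base frame: x ahead of the robot, y to its left, z up, the work surface at z = 0. Lengths are in mm, angles in rad, forces in N, time in s.
With the tool pointing down it reaches from about 275 to 1000 mm from the base axis. Payload 8.4 kg.
Tool frame: the origin (TCP) lies midway between the tips of the shut fingers; the grasp point (between the pads) lies grip_depth behind it (grip_depth is the distance from the TCP to the grasp point, in mm); z points along the fingers, y is the line along which they close (so a half turn about z gives the same grasp; the last joint's range is limited). The gripper opens to 85 mm and grips with 20 to 120 N. Pads are 22 mm wide; open, the fingers measure 114 mm over their backs; the gripper's body (76 mm by 85 mm) begins 54 mm behind the grasp point. The pads swing forward as they close: fully open they stand 13 mm farther back than shut.
Start: joints at [-1.34, 0.353, 1.633, -0, 1.155, -0.002], TCP at [144.188, -608.143, 203.381] pointing down, gripper open.
Joint ranges: [-2.63, 2.63], [-0.92, 2.1], [0.06, 2.66], [-1.3, 4.44], [0, 2.69], [-3.02, 3.02]. Speed limits (rad/s): [2.22, 2.22, 2.79, 3.14, 3.14, 3.14].

### API

Orientations are given as [roll, pitch, yaw] about the fixed x, y, z axes, in that order (R = Rz(yaw) Ry(pitch) Rx(roll)).
In Python, from rig import * gives the robot as it stands.
- The arm moves only by the shell command python3 -m creep 'ROWS' [FORCE]. ROWS is JSON, a list of rows, each an object of numbers: "x", "y", "z": the shift along the tool's x, y, z in mm; "rx", "ry", "rz": the turn, a rotation vector about the tool's x, y, z in rad; "hand": the finger opening in mm, from 0 to 85.4. A call has 1 to 20 rows; each row shifts and turns the commanded pose from where the row before left it, along the tool's axes as they then stand; what a row does not reach is not made up. A row lasts 1/8 s, in which the tool goes at most 62.5 mm and 10.7 degrees, less where a joint would pass 70% of its speed; a pose out of reach is approached as far as the arm can. A call with a gripper value outside its range is refused whole. The fingers move at their own pace and stop on an object; FORCE is the grip in N (left out, the last holds). Time passes only in rows, so rows that do not move let the fingers close. It gives the time, the measured TCP pose, the force, the opening and the grip force at its end, in the units of the state.
- sense(): the state, without advancing time (a new reading comes with each control period).
- grab_frame(name): name is "side" or "top"; returns the picture (480x640x3 uint8, red, green, blue); there is no depth.
- get_calibration(name): a dict with "K" (3x3 intrinsics, pixels), "R" (3x3) and "t" (3): a world point X has camera coordinates R X + t. Camera axes: x right, y down, z forward; pixel columns grow to the right and rows downward; lengths in mm; the calibration is good to about 2 mm. A picture is of the moment at which its call begins. get_calibration takes no time and is no camera call.
- sign_off(): hands the job in; it is judged then, once.
The state is a dict: "clock": time; "qpos": joint angles; "qvel": joint speeds; "joint_efforts": joint torques, N m; "eef_pos": TCP position; "tcp_rot": TCP orientation; "contact_force": force on the tool from outside, world axes, zero at the start; "wrist_torque": the same for the moment, N m; "opening": opening from 0.0 (shut) to 1.0 (fully open); "grasp_force": force on a finger pad.
Only numpy, scipy, OpenCV 4.12 (cv2) and the standard library are available. Lean on these libraries where they do the work, as an engineer would, in place of code of your own. Each camera call takes 0.05 s, during which the arm holds its last target. There are 200 camera calls.

### The job

Get ready to count the tips: first lay the coin scoop flat in the long compartment of the counting tray and let go of it. Then heft the three closed tins one at a time, the one on the robot's left first, then the middle one, then the right one, lifting each a hand's breadth clear of the board and standing it back on the board before you take the next; the other things on the counter stay where they are and no tin may fall over. Finish while holding the heaviest tin up still and upright, at least 12 cm above the board it came from, with the other two standing on the board: do not put it down again.

Things in the scene. Friction and masses are not known exactly. Their poses are not given: they have to be found in the camera images.
- scoop: flat-bottomed coin scoop, 190 mm long, lying flat: a straight wooden handle 16 mm wide and 16 mm high, and a steel pan 80 mm long, 50 mm wide, 22 mm high at its back wall. Weighs about 0.09 kg. Origin: midway along its length, on its underside; x runs from the handle to the pan (handle from x = -95 to +15 mm, pan from x = +15 to +95 mm), z up
- scoop_grip (a point): point on the scoop's handle to grip it across y: x = -15 mm, y = 0, z = 8 mm in the scoop's frame, near its balance point
- tray: grey counting tray fixed to the counter, 235 x 218 mm (x, y), outer walls and dividers 5 mm thick and 18 mm high, floor 5 mm thick. On its +y side one long compartment; on its -y side two squarish coin bays that are too short for the scoop. Origin: centre of its underside
- slot (a point): centre of the floor of the tray's long compartment, 5 mm above the counter; the compartment is 225 mm long along x, 105 mm wide along y, its walls rise 13 mm above this floor; the scoop may lie in it either way round
- board: dark wooden serving board fixed to the counter, 140 x 380 x 12 mm (x, y, z); its top is 12 mm above the counter. The tins stand in a row along its y, about 125 mm apart. Origin: centre of its underside
- tin_left: one of three alike closed round metal tins in a row on the board: rigid, 62 mm in diameter all the way up (flush 16 mm lid), 110 mm high; hidden coins in it: 0.25 to 0.85 kg in all, the heaviest over 0.2 kg above the rest, any may be it. Grip across it from above with about 50 N. Origin: centre of underside, z up. Starts on the robot's left (+y)
- tin_middle: one of three alike closed round metal tins in a row on the board: rigid, 62 mm in diameter all the way up (flush 16 mm lid), 110 mm high; hidden coins in it: 0.25 to 0.85 kg in all, the heaviest over 0.2 kg above the rest, any may be it. Grip across it from above with about 50 N. Origin: centre of underside, z up. Starts in the middle
- tin_right: one of three alike closed round metal tins in a row on the board: rigid, 62 mm in diameter all the way up (flush 16 mm lid), 110 mm high; hidden coins in it: 0.25 to 0.85 kg in all, the heaviest over 0.2 kg above the rest, any may be it. Grip across it from above with about 50 N. Origin: centre of underside, z up. Starts on the robot's right (-y)
- calculator: black pocket calculator lying flat, 130 x 75 x 14 mm (x, y, z), not part of the job. Origin: centre of its underside
- bell: steel counter bell, 68 mm across, 48 mm high, not part of the job. Origin: centre of its underside
- mug: white mug, 80 mm across, 90 mm high, handle on its +y side, not part of the job. Origin: centre of its underside
- stirrer_cup: cardboard cup of stirrers, 80 mm across at the top, 160 mm high with the stirrers, not part of the job. Origin: centre of its underside
- sugar_jar: glass sugar jar with a steel cap, 70 mm across, 130 mm high, not part of the job. Origin: centre of its underside
- napkin_box: dark steel napkin box, 100 x 130 x 90 mm (x, y, z), not part of the job. Origin: centre of its underside
Things that resemble listed ones, but are neither listed nor needed, are in the scene too. Leave any blue look-alike of the tin_right alone.

How it is judged (in metres and radians):
On the way, in this order (a step that is already met when the one before it is completed fails the run):
1. the scoop lies flat in the long compartment of the tray, let go (x of scoop in the frame of slot between -0.03 and 0.03 m and y of scoop in the frame of slot between -0.04 and 0.04 m and z of scoop in the frame of slot between -0.006 and 0.006 m and angle between scoop's own z axis and vertical below 0.12 rad and contact force between the fingers and scoop below 0.1 N and linear speed of scoop below 0.03 m/s), for 0.3 s.
2. the left tin is lifted clear of the board in the fingers while the other two stand on it (z of tin_left in the frame of board above 0.037 m and contact force between the fingers and tin_left above 2 N and contact force between tin_left and board below 0.05 N and angle between each of tin_middle, tin_right's own z axis and vertical below 0.1 rad and contact force between each of tin_middle, tin_right and board above 1 N and contact force between the fingers and tin_middle below 0.1 N and contact force between the fingers and tin_right below 0.1 N), for 0.2 s.
3. the middle tin is lifted clear of the board in the fingers while the other two stand on it (z of tin_middle in the frame of board above 0.037 m and contact force between the fingers and tin_middle above 2 N and contact force between tin_middle and board below 0.05 N and angle between each of tin_left, tin_right's own z axis and vertical below 0.1 rad and contact force between each of tin_left, tin_right and board above 1 N and contact force between the fingers and tin_left below 0.1 N and contact force between the fingers and tin_right below 0.1 N), for 0.2 s.
4. the right tin is lifted clear of the board in the fingers while the other two stand on it (z of tin_right in the frame of board above 0.037 m and contact force between the fingers and tin_right above 2 N and contact force between tin_right and board below 0.05 N and angle between each of tin_left, tin_middle's own z axis and vertical below 0.1 rad and contact force between each of tin_left, tin_middle and board above 1 N and contact force between the fingers and tin_left below 0.1 N and contact force between the fingers and tin_middle below 0.1 N), for 0.2 s.
At the end, for the whole second after the job is handed in: The heaviest tin is held in the fingers, still, within 20 degrees of upright, 10 cm or more above the board and over it; the two lighter tins stand untouched on the board (each pressing under 6.2 N; the heaviest would press over 7 N); the scoop lies flat in the long compartment, let go (all of step 1 and ((z of tin_left in the frame of board above 0.112 m and contact force between the fingers and tin_left above 2 N and contact force between tin_left and board below 0.05 N and angle between tin_left's own z axis and vertical below 0.35 rad and linear speed of tin_left below 0.04 m/s and x of tin_left in the frame of board between -0.13 and 0.13 m and y of tin_left in the frame of board between -0.25 and 0.25 m and angle between each of tin_middle, tin_right's own z axis and vertical below 0.1 rad and contact force between tin_middle and board between 1 and 6.2 N and contact force between the fingers and tin_middle below 0.1 N and linear speed of each of tin_middle, tin_right below 0.02 m/s and contact force between tin_left and tin_middle below 0.05 N and contact force between tin_right and board between 1 and 6.2 N and contact force between the fingers and tin_right below 0.1 N and contact force between tin_left and tin_right below 0.05 N) or (z of tin_middle in the frame of board above 0.112 m and contact force between the fingers and tin_middle above 2 N and contact force between tin_middle and board below 0.05 N and angle between tin_middle's own z axis and vertical below 0.35 rad and linear speed of tin_middle below 0.04 m/s and x of tin_middle in the frame of board between -0.13 and 0.13 m and y of tin_middle in the frame of board between -0.25 and 0.25 m and angle between each of tin_left, tin_right's own z axis and vertical below 0.1 rad and contact force between tin_left and board between 1 and 6.2 N and contact force between the fingers and tin_left below 0.1 N and linear speed of each of tin_left, tin_right below 0.02 m/s and contact force between tin_middle and tin_left below 0.05 N and contact force between tin_right and board between 1 and 6.2 N and contact force between the fingers and tin_right below 0.1 N and contact force between tin_middle and tin_right below 0.05 N) or (z of tin_right in the frame of board above 0.112 m and contact force between the fingers and tin_right above 2 N and contact force between tin_right and board below 0.05 N and angle between tin_right's own z axis and vertical below 0.35 rad and linear speed of tin_right below 0.04 m/s and x of tin_right in the frame of board between -0.13 and 0.13 m and y of tin_right in the frame of board between -0.25 and 0.25 m and angle between each of tin_left, tin_middle's own z axis and vertical below 0.1 rad and contact force between tin_left and board between 1 and 6.2 N and contact force between the fingers and tin_left below 0.1 N and linear speed of each of tin_left, tin_middle below 0.02 m/s and contact force between tin_right and tin_left below 0.05 N and contact force between tin_middle and board between 1 and 6.2 N and contact force between the fingers and tin_middle below 0.1 N and contact force between tin_right and tin_middle below 0.05 N))); the arm keeps its last pose, push and grip.
It fails at once if a tin is tipped over (angle between any of tin_left, tin_middle, tin_right's own z axis and vertical above 0.8 rad).
It fails at once if a bystander is shoved more than 4 cm (distance of any of calculator, bell, mug, stirrer_cup, sugar_jar, napkin_box from where it was at the start of the episode above 0.04 m).
It also fails if it takes over 72 s, if anything falls off the work surface, if the arm or the gripper's body presses on something with over 40 N, if the wrist force passes 120 N, or if a joint passes its speed limit or range.

## Working session

There is one attempt and no reset: what is moved stays moved. The work goes in short steps, Python scripts to look and compute and a shell command to move; the robot and the scene stay as the last step left them, time stands still between calls to the robot, and variables do not carry over. Pictures are saved under pics/ and viewed, at most 10 in all, crops included, and the job is handed in when it is done.

```bash
mkdir -p pics; ls
python3 - <<'E'
from rig import *
import cv2
for n in("side","top"):
    cv2.imwrite(f"pics/{n}0.png",grab_frame(n)[:,:,::-1]); c=get_calibration(n); print(n,c)
print(sense())
try: print(grip_depth)
except Exception as e: print(e)
E
```

```text
pics
side {'K': array([[543.10977465,   0.        , 327.76273943],
       [  0.        , 543.10977465, 234.29854647],
       [  0.        ,   0.        ,   1.        ]]), 'R': array([[-0.78128267, -0.62403505, -0.01332822],
       [-0.39876614,  0.51544912, -0.75848386],
       [ 0.48019054, -0.58727546, -0.65155551]]), 't': array([ 453.14407908,  231.65735948, 1198.24816355])}
top {'K': array([[447.94286438,   0.        , 319.80383499],
       [  0.        , 447.94286438, 239.89273249],
       [  0.        ,   0.        ,   1.        ]]), 'R': array([[-0.02473806, -0.99952973, -0.01812025],
       [-0.98156465,  0.02772175, -0.18910934],
       [ 0.18952274,  0.013108  , -0.98178883]]), 't': array([  57.56572556,  560.99696549, 1080.80946835])}
{'clock': 0.1, 'qpos': array([-1.34038650e+00,  3.53621919e-01,  1.63404856e+00, -3.92672044e-06,
        1.15519056e+00, -2.40398409e-03]), 'qvel': array([ 9.07769367e-04, -1.09865922e-03, -2.05200892e-03, -4.22288476e-04,
       -1.19113529e-03,  4.00461823e-05]), 'joint_efforts': array([-2.37561007e-04, -6.06355691e+01, -3.42818499e+01,  4.32792388e-05,
        3.83614388e-03,  4.53927839e-05]), 'eef_pos': array([ 144.08993134, -607.69543128,  202.71469024]), 'tcp_rot': array([-3.14032426e+00,  5.41243175e-07,  2.32815402e-01]), 'contact_force': array([ 0.78222307, -0.18878924, -1.35746755]), 'wrist_torque': array([-0.01661739,  0.02216909,  0.05740703]), 'grasp_force': 0.0, 'opening': 0.9995936667761247}
18.700000000000003
```

View pics/top0.png

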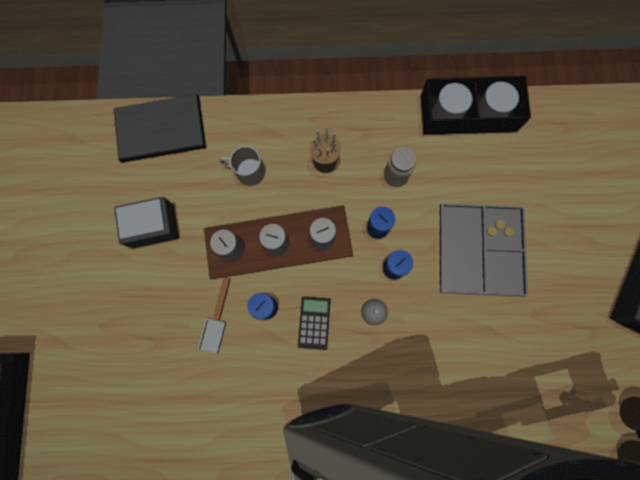

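View pics/side0.png

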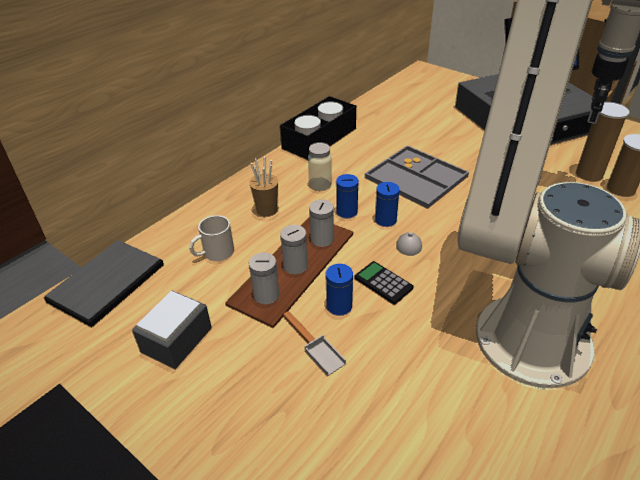

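The top view shows the scoop at (215,315), with its handle end at (227,280) and pan at (211,336). The grey tins are at (223,243), (272,237) and (322,231) on the board, and the long compartment of the tray is at (462,248).

Possible mix-ups:
- **Tins:** the blue look-alikes at (261,306), (381,222) and (399,264) are rejected. The grey lids on the board are the ones I want.
- **Scoop:** there is only one. The calculator at (314,323) doesn't resemble it.
- **Tray:** the flat black slabs at (160,127) and the black box at (475,105) are rejected.

I'll check the choice in a crop and measure.

```bash
cat > h.py <<'E'
import numpy as np, cv2
from rig import *
C={n:get_calibration(n) for n in("side","top")}
def ray(n,p):
    c=C[n]; d=c["R"].T@np.linalg.solve(c["K"],[p[0],p[1],1.]); return -c["R"].T@c["t"],d
def plane(n,p,z):
    o,d=ray(n,p); return o+d*(z-o[2])/d[2]
def tri(pt,ps):
    (a,u),(b,v)=ray("top",pt),ray("side",ps)
    k=np.linalg.lstsq(np.c_[u,-v],b-a,rcond=None)[0]
    P,Q=a+k[0]*u,b+k[1]*v; return (P+Q)/2,np.linalg.norm(P-Q)
def proj(n,X):
    c=C[n]; p=c["K"]@(c["R"]@np.asarray(X,float)+c["t"]); return p[:2]/p[2]
E
python3 - <<'E'
import cv2,numpy as np
t=cv2.imread("pics/top0.png");s=cv2.imread("pics/side0.png")
a=cv2.resize(t[205:365,190:350],(400,400),interpolation=cv2.INTER_CUBIC)
b=cv2.resize(s[190:390,220:420],(400,400),interpolation=cv2.INTER_CUBIC)
cv2.imwrite("pics/crop1.png",np.hstack([a,b]))
H=lambda i:cv2.cvtColor(i,cv2.COLOR_BGR2HSV)
print("top handle",H(t)[300,221],"wood",H(t)[310,190],"pan",H(t)[336,212],"lid",H(t)[236,228],"board",H(t)[262,250],"tray",H(t)[240,460])
print("side handle",H(s)[327,300],"wood",H(s)[380,280],"pan",H(s)[355,325],"lid",H(s)[260,270],"tray",H(s)[185,410])
E
```

```text
top handle [ 13 141 125] wood [ 19 104 128] pan [ 84   9 136] lid [ 20  12 130] board [  9 143  75] tray [  0   2 103]
side handle [ 13 161 185] wood [ 20 112 214] pan [ 11  22 189] lid [ 11  22 183] tray [170  11 134]
```

View pics/crop1.png

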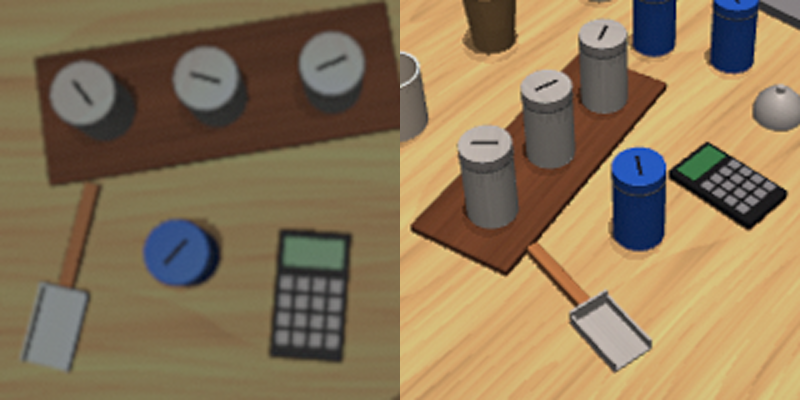

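The crop confirms the scoop: handle from (229,280) to (218,320) in the top view, pan beyond it, back wall next to the handle. The three grey tins are on the board, and the blue tin stands beside the scoop.

Run:
```python
from h import *
I={"top":cv2.imread("pics/top0.png"),"side":cv2.imread("pics/side0.png")}
def cnt(n,roi,lo,hi,k=0):
    x0,y0,x1,y1=roi; m=cv2.inRange(cv2.cvtColor(I[n],cv2.COLOR_BGR2HSV),lo,hi)
    z=np.zeros_like(m); z[y0:y1,x0:x1]=m[y0:y1,x0:x1]
    if k: z=cv2.morphologyEx(z,cv2.MORPH_CLOSE,np.ones((k,k)))
    return max(cv2.findContours(z,0,cv2.CHAIN_APPROX_NONE)[0],key=cv2.contourArea)
for nm,rt,rs in(("L",(205,225,243,258),(245,248,282,279)),("M",(255,219,292,253),(277,220,312,252)),("R",(305,213,342,247),(304,196,338,226))):
    a=cnt("top",rt,(0,0,105),(180,45,255),5);b=cnt("side",rs,(0,0,150),(180,45,255),5)
    A=cv2.fitEllipse(cv2.convexHull(a));B=cv2.fitEllipse(cv2.convexHull(b))
    print(nm,np.round(A[0],1),np.round(A[1],1),np.round(B[0],1),np.round(B[1],1),*tri(A[0],B[0]),plane("top",A[0],122).round(1))
ht=cnt("top",(200,270,235,325),(5,122,95),(16,255,255));hs=cnt("side",(280,310,325,355),(5,135,120),(16,255,255))
def ends(c):
    p=cv2.boxPoints(cv2.minAreaRect(c)); p=p[np.argsort(p[:,1])]; return p[:2].mean(0),p[2:].mean(0)
et,es=ends(ht),ends(hs)
print("handle",et,es,cv2.minAreaRect(ht),cv2.minAreaRect(hs))
for i in(0,1): print(tri(et[i],es[i]),plane("top",et[i],16).round(1),plane("side",es[i],16).round(1))
pt=cnt("top",(195,315,230,358),(0,0,90),(180,60,255),3);ps=cnt("side",(300,330,350,378),(0,0,80),(180,60,255),3)
print("pan",cv2.minAreaRect(pt),cv2.boxPoints(cv2.minAreaRect(pt)).round(1).tolist())
ft=[plane("top",p,12)[:2].round(1) for p in cv2.boxPoints(cv2.minAreaRect(pt))];print(ft)
for n,r in(("top",(430,195,535,305)),("side",(355,140,475,212))):
    c=cnt(n,r,(0,0,55),(180,40,175),7); h=cv2.convexHull(c)
    q=cv2.approxPolyDP(h,6,True)[:,0]; print("tray",n,q.tolist(),[plane(n,p,18)[:2].round(0).tolist() for p in q], cv2.boxPoints(cv2.minAreaRect(c)).round(1).tolist())
bt=cnt("top",(195,200,360,285),(0,90,40),(13,255,110),5)
print("board",[plane("top",p,12)[:2].round(0).tolist() for p in cv2.boxPoints(cv2.minAreaRect(bt))])
```

```text
L [222.5 241.7] [24.2 25.2] [262.  261.5] [18.  26.2] [550.42478982 273.59608983 121.49943172] 2.377295288960379 [551.3 274.2 122. ]
M [271.6 235.8] [24.5 25. ] [292.7 232.8] [16.  24.6] [561.7172023  156.10757025 121.33974697] 2.064719845981248 [562.5 156.6 122. ]
R [322.2 229.8] [24.6 24.9] [320.9 206.6] [14.3 23. ] [573.11757076  35.07788515 120.72428046] 1.6393878658437835 [573.6  35.5 122. ]
handle (array([226.06107, 278.01593], dtype=float32), array([215.52655, 318.39825], dtype=float32)) (array([284.75003, 312.25003], dtype=float32), array([312.25003, 339.75003], dtype=float32)) ((220.79380798339844, 298.20709228515625), (5.258790016174316, 41.73375701904297), 14.620874404907227) ((298.5000305175781, 326.0000305175781), (38.890869140625, 6.363960266113281), 45.0)
(array([476.08253068, 288.35019578,  15.01141415]), np.float64(0.27520476276652994)) [476.1 288.2  16. ] [475.3 288.9  16. ]
(array([373.46467733, 312.64716884,  19.15930372]), np.float64(0.5066385003095066)) [373.8 313.6  16. ] [374.9 310.7  16. ]
pan ((210.85061645507812, 335.1191711425781), (20.34668731689453, 33.1
[... 172 characters left out ...]
48438, 353.6000061035156]]
[array([299.3, 359.8]), array([379. , 342.1]), array([365.7, 291.1]), array([286.4, 309.5])]
tray top [[442, 203], [524, 208], [527, 295], [441, 291]] [[659.0, -282.0], [639.0, -496.0], [412.0, -478.0], [428.0, -262.0]] [[440.0, 203.0], [527.0, 203.0], [527.0, 295.0], [440.0, 295.0]]
tray side [[365, 173], [406, 146], [468, 172], [428, 207], [376, 189]] [[657.0, -280.0], [641.0, -489.0], [410.0, -476.0], [417.0, -250.0], [583.0, -232.0]] [[360.6000061035156, 183.3000030517578], [381.6000061035156, 134.3000030517578], [468.8999938964844, 171.6999969482422], [447.8999938964844, 220.6999969482422]]
board [[610.0, 355.0], [663.0, -23.0], [506.0, -42.0], [455.0, 326.0]]
```

```bash
python3 -m creep '[{"rz":0.159},{"rz":0.159},{"rz":0.159,"hand":50},{"x":22,"y":-45},{"x":22,"y":-45},{"x":22,"y":-45},{"x":22,"y":-45},{"x":22,"y":-45},{"x":22,"y":-45},{"x":22,"y":-45},{"x":22,"y":-45}]' 40
python3 -m creep '[{"x":-12,"y":-49},{"x":-12,"y":-49},{"x":-12,"y":-49},{"x":-12,"y":-49},{"x":-12,"y":-49},{"x":-12,"y":-49},{"x":-12,"y":-49},{"x":-12,"y":-49},{"x":-12,"y":-49},{"x":-12,"y":-49},{"x":-12,"y":-49},{"x":-12,"y":-49},{}]'
```

```text
schema error: expected keys x, y, z, rx, ry, rz, hand
schema error: expected keys x, y, z, rx, ry, rz, hand
```

```bash
python3 -m creep '[{"x":0,"y":0,"z":0,"rx":0,"ry":0,"rz":0.159,"hand":50},{"x":0,"y":0,"z":0,"rx":0,"ry":0,"rz":0.159,"hand":50},{"x":0,"y":0,"z":0,"rx":0,"ry":0,"rz":0.159,"hand":50},{"x":22,"y":-45,"z":0,"rx":0,"ry":0,"rz":0,"hand":50},{"x":22,"y":-45,"z":0,"rx":0,"ry":0,"rz":0,"hand":50},{"x":22,"y":-45,"z":0,"rx":0,"ry":0,"rz":0,"hand":50},{"x":22,"y":-45,"z":0,"rx":0,"ry":0,"rz":0,"hand":50},{"x":22,"y":-45,"z":0,"rx":0,"ry":0,"rz":0,"hand":50},{"x":22,"y":-45,"z":0,"rx":0,"ry":0,"rz":0,"hand":50},{"x":22,"y":-45,"z":0,"rx":0,"ry":0,"rz":0,"hand":50},{"x":22,"y":-45,"z":0,"rx":0,"ry":0,"rz":0,"hand":50},{"x":0,"y":0,"z":0,"rx":0,"ry":0,"rz":0,"hand":50}]' 40
```

```text
clock: 1.6
eef_pos: [403.5, -299.0, 203.2]
tcp_rot: [-3.141, 0.0, -0.24]
contact_force: [-0.2, -0.4, -0.7]
opening: 0.586
grasp_force: 0.0
```

```bash
python3 -m creep '[{"x":-12.5,"y":-49,"z":0,"rx":0,"ry":0,"rz":0,"hand":50},{"x":-12.5,"y":-49,"z":0,"rx":0,"ry":0,"rz":0,"hand":50},{"x":-12.5,"y":-49,"z":0,"rx":0,"ry":0,"rz":0,"hand":50},{"x":-12.5,"y":-49,"z":0,"rx":0,"ry":0,"rz":0,"hand":50},{"x":-12.5,"y":-49,"z":0,"rx":0,"ry":0,"rz":0,"hand":50},{"x":-12.5,"y":-49,"z":0,"rx":0,"ry":0,"rz":0,"hand":50},{"x":-12.5,"y":-49,"z":0,"rx":0,"ry":0,"rz":0,"hand":50},{"x":-12.5,"y":-49,"z":0,"rx":0,"ry":0,"rz":0,"hand":50},{"x":-12.5,"y":-49,"z":0,"rx":0,"ry":0,"rz":0,"hand":50},{"x":-12.5,"y":-49,"z":0,"rx":0,"ry":0,"rz":0,"hand":50},{"x":-12.5,"y":-49,"z":0,"rx":0,"ry":0,"rz":0,"hand":50},{"x":-12.5,"y":-49,"z":0,"rx":0,"ry":0,"rz":0,"hand":50},{"x":0,"y":0,"z":0,"rx":0,"ry":0,"rz":0,"hand":50},{"x":0,"y":0,"z":0,"rx":0,"ry":0,"rz":0,"hand":50}]'
python3 - <<'E'
from h import *
t=grab_frame("top")[:,:,::-1];s=grab_frame("side")[:,:,::-1]
a=cv2.resize(t[180:380,130:330],(400,400),interpolation=cv2.INTER_CUBIC)
b=cv2.resize(s[190:390,220:420],(400,400),interpolation=cv2.INTER_CUBIC)
cv2.imwrite("pics/crop2.png",np.hstack([a,b]))
print(plane("top",(261,306),110))
E
```

```text
clock: 3.35
eef_pos: [398.5, 304.5, 202.9]
tcp_rot: [3.14, 0.0, -0.244]
contact_force: [-0.2, -0.7, 0.1]
opening: 0.585
grasp_force: 0.0
[397.57501733 183.73764628 110.        ]
```

View pics/crop2.png

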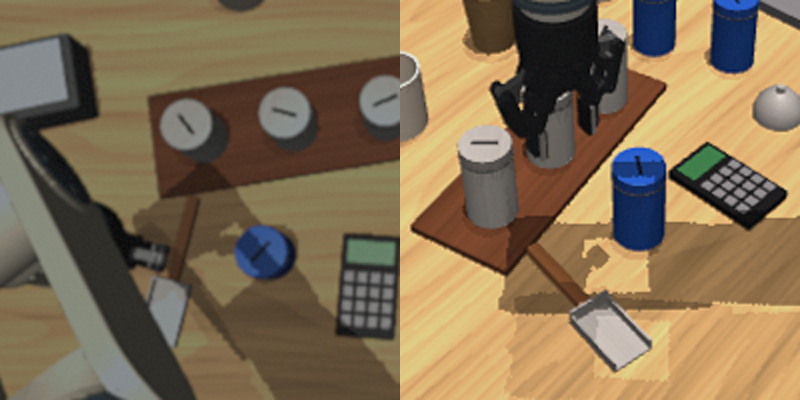

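The crop shows the gripper above the handle, scoop undisturbed. The handle runs (228,280)–(217,320) in the top view, and the path down is clear.

```bash
python3 -m creep '[{"x":-1,"y":-3,"z":40,"rx":0,"ry":0,"rz":0,"hand":50},{"x":0,"y":0,"z":40,"rx":0,"ry":0,"rz":0,"hand":50},{"x":0,"y":0,"z":40,"rx":0,"ry":0,"rz":0,"hand":50},{"x":0,"y":0,"z":40,"rx":0,"ry":0,"rz":0,"hand":50},{"x":0,"y":0,"z":25,"rx":0,"ry":0,"rz":0,"hand":50},{"x":0,"y":0,"z":14,"rx":0,"ry":0,"rz":0,"hand":50},{"x":0,"y":0,"z":0,"rx":0,"ry":0,"rz":0,"hand":50},{"x":0,"y":0,"z":0,"rx":0,"ry":0,"rz":0,"hand":50}]'
python3 -m creep '[{"x":0,"y":0,"z":0,"rx":0,"ry":0,"rz":0,"hand":0},{"x":0,"y":0,"z":0,"rx":0,"ry":0,"rz":0,"hand":0},{"x":0,"y":0,"z":0,"rx":0,"ry":0,"rz":0,"hand":0},{"x":0,"y":0,"z":0,"rx":0,"ry":0,"rz":0,"hand":0}]' 40
```

```text
clock: 4.45
eef_pos: [399.1, 308.8, 5.3]
tcp_rot: [-3.14, -0.001, -0.245]
contact_force: [-0.2, 0.0, 0.5]
opening: 0.583
grasp_force: 0.0
clock: 4.95
eef_pos: [398.4, 308.6, 4.5]
tcp_rot: [-3.141, -0.0, -0.244]
contact_force: [0.8, -0.5, -0.9]
opening: -0.0
grasp_force: 0.0
```

Run:
```python
from h import *
print(sense()["opening"],sense()["grasp_force"],proj("side",[398,308,5]),proj("top",[398,308,5]))
t=grab_frame("top")[:,:,::-1];s=grab_frame("side")[:,:,::-1]
a=cv2.resize(t[230:380,150:300],(400,400),interpolation=cv2.INTER_CUBIC)
b=cv2.resize(s[270:390,250:370],(400,400),interpolation=cv2.INTER_CUBIC)
cv2.imwrite("pics/crop3.png",np.hstack([a,b]))
```

```text
-0.00011860270800214958 0.0 [305.19709308 337.00340943] [218.91277814 308.8760659 ]
```

View pics/crop3.png

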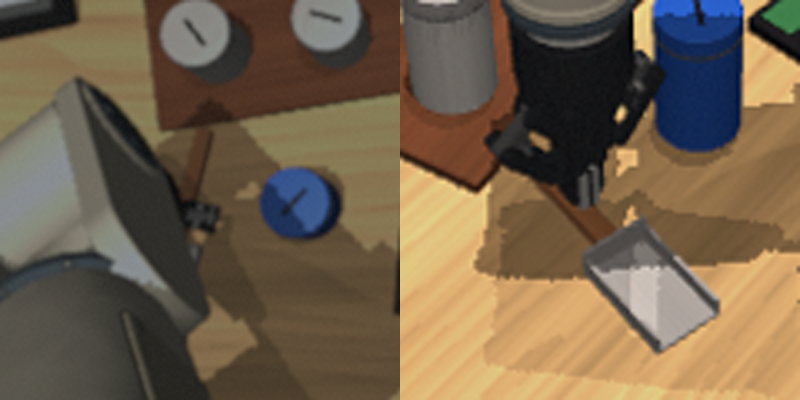

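The crop shows the fingers shut at side (306,331), overlapping the handle without the handle between them. I'll check numerically where the handle and the tips are.

Run:
```python
from h import *
s=grab_frame("side")[:,:,::-1].copy(); cv2.imwrite("pics/s3.png",s)
o=cv2.imread("pics/side0.png")
h=cv2.cvtColor(s,cv2.COLOR_BGR2HSV);ho=cv2.cvtColor(o,cv2.COLOR_BGR2HSV)
def row(im,y): return ''.join('H' if (5<=p[0]<=16 and p[1]>125) else 'k' if p[2]<70 and p[1]<100 else 'g' if p[1]<60 else '.' for p in im[y,280:335])
for y in range(312,352,2): print(y,row(ho,y),row(h,y))
for z in(5,16,30): print(z,proj("side",[398,308,z]))
a=cv2.resize(s[290:350,270:350],(800,600),interpolation=cv2.INTER_CUBIC);cv2.imwrite("pics/crop4.png",cv2.convertScaleAbs(a,alpha=1.6))
```

```text
312 HHHHHHHHHH...............................HHH..HH..g.... kkkkkkkkkHHHHH..kkkkkkkkkkkkkkkkkkkkkk.HHH.HHH..H......
314 HHHHHHHHHHHH.................H.........HHHH....HHHHH.gg kkkkkkkkkkkk.HH.kkkkkkkkkkkkkkkk..H..HHHHHHHHH..HHHH...
316 HHHHHHHHHHHHHH.............H.........HHHH.........HHHHH kkkkkkkkkkkkkkkkkkkkkkkkkkkkkkkk.H....H..HH.HHHHHHHH.HH
318 H....HHHHHHHHHHH.........H..........HHH..............HH kkkkkkkkkkkkkkkkkkkkkkkkkkkkkkk..HHHHH....HHHHHHHHHHHHH
320 ......HHHHHHHHHHHH.....HH.........HHH.................. H..kkkkkkkkkkkkkkkkkkkkkkkkggkkHHHHH.....HHHH.HHHH.HHHH
322 ........HHHHHHHHHHHH.HH.........HH..................... H.HHHH...kkkkkkkkkkkkkkkkgkkgkkHHH...HHHHHHH.HHHHHHHHH.
324 ..........HHHHHHHHHHHH........HHH...................... HHHHHH.HHHH..kkkkkkkkkkkggkkgkk.HH.HHH.HHHHHHH..HHHHHHH
326 ...........HHHHHHHHHHHHHH.H.HH......................... HHHHHHHHHHHHHHHHHHkkkkkkggkkggkHHHH.HHH.HHHHHHHH..HHHHH
328 .............HHHHHHHHHHHHHHH........................... ..HHHHHHHH..HHHHHHHkkkkkggkkgg.HH.H.HHHHHHHHHHHHHHHHHHH
330 ...HH..........HHHHHHHHHHHHH.........H..............
[... 611 characters left out ...]
HHHHHH.ggggggggggggg....HH.H
342 ...HHH....................HH..gggggggggggggggkkgg...... HHH..H...H....H.H...HH.H.HHHH.ggggggggggggggggggg.HHHH.
344 HH.HH..............HHH.....ggggggggggggggggggggkkgg.... HHHHHH.HHH.HHHHHHH.HHHHHH..gggggggggggggggggggggggg.HHH
346 HHH...............H......ggkgggggggggggggggggggggkkgg.. H...HH.H.H.HHH.HHHHHHHHH.gggggggggggggggggggggggggggg..
348 ................H........ggggggggggggggggggggggggggkggg H.H.HHHH.HHHH..HHHHHH.HH.ggggggggggggggggggggggggggkggg
350 ...H..........H...........kggggggggggggggggggggggggggkg HHHHHHHHH...HHHHHH....HH.gkggggggggggggggggggggggggggkg
5 [305.19709308 337.00340943]
16 [304.99563707 333.83558113]
30 [304.73572576 329.7485627 ]
```

View pics/crop4.png

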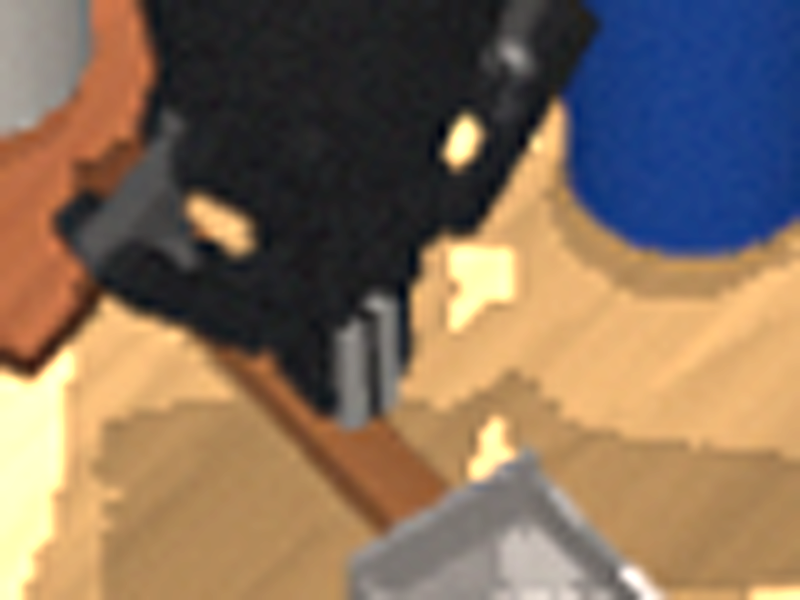

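```bash
python3 -m creep '[{"x":0,"y":0,"z":1.5,"rx":0,"ry":0,"rz":0,"hand":0},{"x":0,"y":0,"z":1.5,"rx":0,"ry":0,"rz":0,"hand":0},{"x":0,"y":0,"z":0,"rx":0,"ry":0,"rz":0,"hand":0}]'
```

```text
clock: 5.48
eef_pos: [398.3, 308.5, 1.2]
tcp_rot: [3.141, 0.0, -0.244]
contact_force: [-0.1, -0.4, 1.2]
opening: 0.002
grasp_force: 0.0
```

```bash
python3 -m creep '[{"x":0,"y":0,"z":0,"rx":0,"ry":0,"rz":0,"hand":50},{"x":0,"y":0,"z":0,"rx":0,"ry":0,"rz":0,"hand":50},{"x":0,"y":0,"z":0,"rx":0,"ry":0,"rz":0,"hand":50},{"x":0,"y":0,"z":2,"rx":0,"ry":0,"rz":0,"hand":50},{"x":0,"y":0,"z":2,"rx":0,"ry":0,"rz":0,"hand":50},{"x":0,"y":0,"z":0,"rx":0,"ry":0,"rz":0,"hand":50}]'
python3 - <<'E'
from h import *
s=grab_frame("side")[:,:,::-1].copy(); cv2.imwrite("pics/s4.png",s)
a=cv2.resize(s[290:350,270:350],(800,600),interpolation=cv2.INTER_CUBIC);cv2.imwrite("pics/crop5.png",cv2.convertScaleAbs(a,alpha=1.6))
E
```

```text
clock: 6.22
eef_pos: [398.3, 308.5, -2.8]
tcp_rot: [3.141, 0.0, -0.244]
contact_force: [-0.2, 0.0, 0.1]
opening: 0.584
grasp_force: 0.0
```

View pics/crop5.png

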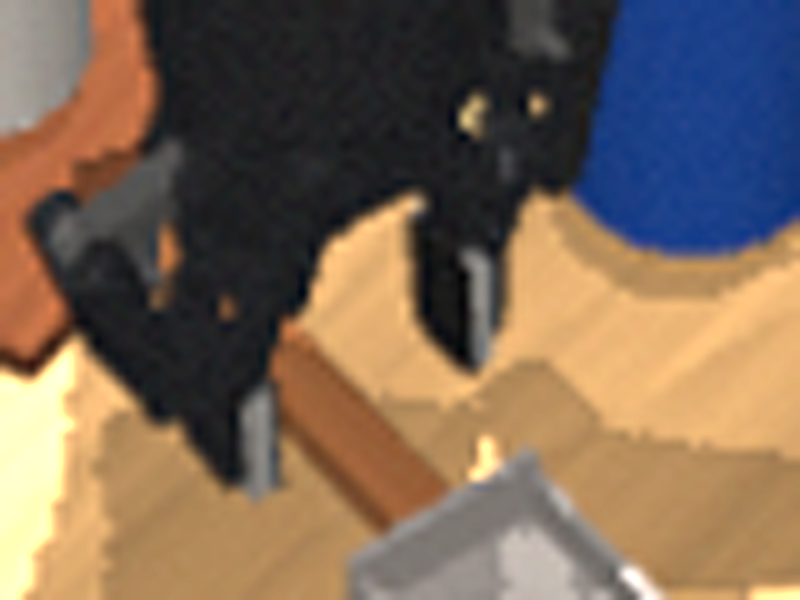

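The fingers now straddle the handle symmetrically, with tips at side (296,339) and (317,327), but they are still too high. I'll go lower while watching the force.

```bash
python3 -c '
from h import *
for z in(0,8,16): print(z,proj("side",[398.3+6,308.5+25,z]),proj("side",[398.3-6,308.5-25,z]))'
python3 -m creep '[{"x":0,"y":0,"z":2,"rx":0,"ry":0,"rz":0,"hand":50},{"x":0,"y":0,"z":2,"rx":0,"ry":0,"rz":0,"hand":50},{"x":0,"y":0,"z":2,"rx":0,"ry":0,"rz":0,"hand":50},{"x":0,"y":0,"z":0,"rx":0,"ry":0,"rz":0,"hand":50}]'
```

```text
0 [295.60635091 344.29669943] [314.29018114 332.82705477]
8 [295.41704594 342.01170473] [314.18471391 330.53724032]
16 [295.22607715 339.70662685] [314.07833779 328.22769299]
clock: 6.78
eef_pos: [398.3, 308.5, -8.8]
tcp_rot: [3.141, 0.0, -0.244]
contact_force: [-0.8, 0.5, -0.9]
opening: 0.587
grasp_force: 0.0
```

```bash
python3 -m creep '[{"x":0,"y":0,"z":2,"rx":0,"ry":0,"rz":0,"hand":50},{"x":0,"y":0,"z":1.5,"rx":0,"ry":0,"rz":0,"hand":50},{"x":0,"y":0,"z":0,"rx":0,"ry":0,"rz":0,"hand":0},{"x":0,"y":0,"z":0,"rx":0,"ry":0,"rz":0,"hand":0},{"x":0,"y":0,"z":0,"rx":0,"ry":0,"rz":0,"hand":0},{"x":0,"y":0,"z":0,"rx":0,"ry":0,"rz":0,"hand":0}]' 40
```

```text
clock: 7.52
eef_pos: [398.7, 308.9, -11.8]
tcp_rot: [-3.141, -0.001, -0.244]
contact_force: [-0.6, -0.6, 3.9]
opening: -0.003
grasp_force: 2.1
```

Run:
```python
from h import *
s=grab_frame("side")[:,:,::-1].copy(); cv2.imwrite("pics/s5.png",s)
print(sense()["opening"],sense()["grasp_force"],sense()["contact_force"])
ho=cv2.cvtColor(s,cv2.COLOR_BGR2HSV);h4=cv2.cvtColor(cv2.imread("pics/s4.png"),cv2.COLOR_BGR2HSV)
def row(im,y): return ''.join('k' if p[2]<70 and p[1]<110 else 'g' if p[1]<60 else 'H' if (p[0]<=15 and p[1]>135) else '.' for p in im[y,280:335])
for y in range(316,352): print(y,row(h4,y),row(ho,y))
```

```text
-0.00021312394735098126 2.4228421971201897 [0.28361362 0.49659386 5.11274113]
316 kkkkkkHHkkkkkkkkkkkkkk..........kkkkkggkk.............. kkkkkkkkkHHHH.kkkkkkkkkkkkkkkkkkkkkkkk.................
317 kkkkkk.kkkkkkkkkkkkkkk..........kkkkkggk............... kkkkkkkkkkHHHH.kkkkkkkkkkkkkkkkkkkkk.k.................
318 kkkkkkkkkkkkkkkkkkkkk...........kkkkkggkk.............. kkkkkkkkkkHHHH..kkkkkkkkkkkkkkkkkk.....................
319 kkkkk..kkkkkkkkkkkkkk...........kkkkkggk............... kkkkkkkkkkkkHHH.kkkkkkkkkkkkkkkkk......................
320 kkkkkkkkkkkkHkkkkkkkk............kkkkggk............... kkkkkkkkkkkkk..kkkkkkkkkkkkkkkkk.......................
321 kkkkkkkkkkkk.kkkkk..............kkkkkkgk............... kkkkkkkkkkkkkkkkkkkkkkkkkkkkkkkk.......................
322 kkkkkkkkkkkkkkkkkkHH.............kkkkkgk............... kkkkkkkkkkkkkkkkkkkkkkkkkkkkkkkk.......................
323 kkkkkkkkkkkkkkkkkkHHH............kkkkkg................ .kkkkkkkkkkkkkkkkkkkkkkkkkkkkkk........................
324 kkkkkkkkkkkkkkkkkkHHHH............kkkkg................ ..kkkkkkkkkkkkkkkkkkkkkkkkkkkkk...
[... 2453 characters left out ...]
....
346 .........................gggggggggggggggggggggggggggg.. ........................ggggggggggggggggggggggggggg....
347 .........................ggggggggggggggggggggggggggkgg. .......................ggggggggggggggggggggggggggggg...
348 .........................ggggggggggggggggggggggggggkggg ........................gggggggggggggggggggggggggkggg..
349 .........................gggggggggggggggggggggggggggkgg ........................ggggggggggggggggggggggggggkggg.
350 .........................gkggggggggggggggggggggggggggkg ........................kggggggggggggggggggggggggggkggg
351 .........................ggkggggggggggggggggggggggggggk ........................ggggggggggggggggggggggggggggkgg
```

The map shows the shut fingertips resting on top of the handle (tip row 337, handle top about 334). So the real tips sit about 28 mm behind the reported TCP. I'll open and go about 11 mm lower.

```bash
python3 -m creep '[{"x":0,"y":0,"z":0,"rx":0,"ry":0,"rz":0,"hand":50},{"x":0,"y":0,"z":0,"rx":0,"ry":0,"rz":0,"hand":50},{"x":0,"y":0,"z":0,"rx":0,"ry":0,"rz":0,"hand":50},{"x":0,"y":0,"z":3,"rx":0,"ry":0,"rz":0,"hand":50},{"x":0,"y":0,"z":3,"rx":0,"ry":0,"rz":0,"hand":50},{"x":0,"y":0,"z":3,"rx":0,"ry":0,"rz":0,"hand":50},{"x":0,"y":0,"z":0,"rx":0,"ry":0,"rz":0,"hand":50}]' 
python3 -m creep '[{"x":0,"y":0,"z":2,"rx":0,"ry":0,"rz":0,"hand":50},{"x":0,"y":0,"z":0,"rx":0,"ry":0,"rz":0,"hand":0},{"x":0,"y":0,"z":0,"rx":0,"ry":0,"rz":0,"hand":0},{"x":0,"y":0,"z":0,"rx":0,"ry":0,"rz":0,"hand":0},{"x":0,"y":0,"z":0,"rx":0,"ry":0,"rz":0,"hand":0}]' 30
```

```text
clock: 8.45
eef_pos: [398.1, 308.4, -21.5]
tcp_rot: [3.141, 0.0, -0.244]
contact_force: [-0.0, -0.1, 0.6]
opening: 0.586
grasp_force: 0.0
clock: 9.07
eef_pos: [398.4, 308.6, -23.0]
tcp_rot: [-3.142, 0.0, -0.244]
contact_force: [-1.1, 0.3, 3.8]
opening: 0.176
grasp_force: 30.8
```

```bash
python3 -m creep '[{"x":0,"y":0,"z":-15,"rx":0,"ry":0,"rz":0,"hand":0},{"x":0,"y":0,"z":-40,"rx":0,"ry":0,"rz":0,"hand":0},{"x":0,"y":0,"z":-40,"rx":0,"ry":0,"rz":0,"hand":0},{"x":0,"y":0,"z":-40,"rx":0,"ry":0,"rz":0,"hand":0},{"x":0,"y":0,"z":-40,"rx":0,"ry":0,"rz":0,"hand":0},{"x":0,"y":0,"z":-10,"rx":0,"ry":0,"rz":0,"hand":0},{"x":0,"y":0,"z":0,"rx":0,"ry":0,"rz":-0.08,"hand":0},{"x":0,"y":0,"z":0,"rx":0,"ry":0,"rz":-0.08,"hand":0},{"x":0,"y":0,"z":0,"rx":0,"ry":0,"rz":0,"hand":0}]'
python3 - <<'E'
from h import *
st=sense();print(st["eef_pos"],st["tcp_rot"],st["contact_force"])
s=grab_frame("side")[:,:,::-1]
p=proj("side",[st["eef_pos"][0],st["eef_pos"][1],st["eef_pos"][2]+25]).astype(int);print(p)
a=s[p[1]-75:p[1]+75,p[0]-100:p[0]+100]
cv2.imwrite("pics/crop6.png",cv2.resize(a,None,fx=2.5,fy=2.5))
E
```

```text
clock: 10.2
eef_pos: [397.9, 308.2, 161.3]
tcp_rot: [3.141, 0.001, -0.085]
contact_force: [-0.3, 0.7, -1.3]
opening: 0.176
grasp_force: 30.3
[397.87343609 308.19406785 161.31360642] [ 3.14078942e+00  8.62458978e-04 -8.47049310e-02] [-0.33492289  0.69311464 -1.27361151]
[301 279]
```

View pics/crop6.png

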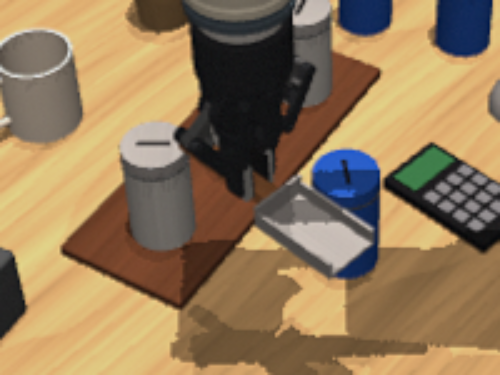

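The crop shows the scoop gripped by its handle and hanging level, pan at about (345,250) in the side view. On to the tray.

```bash
python3 -m creep '[{"x":7,"y":22,"z":0,"rx":0,"ry":0,"rz":0,"hand":0},{"x":15,"y":44.5,"z":0,"rx":0,"ry":0,"rz":0,"hand":0},{"x":15,"y":44.5,"z":0,"rx":0,"ry":0,"rz":0,"hand":0},{"x":15,"y":44.5,"z":0,"rx":0,"ry":0,"rz":0,"hand":0},{"x":15,"y":44.5,"z":0,"rx":0,"ry":0,"rz":0,"hand":0},{"x":15,"y":44.5,"z":0,"rx":0,"ry":0,"rz":0,"hand":0},{"x":15,"y":44.5,"z":0,"rx":0,"ry":0,"rz":0,"hand":0},{"x":15,"y":44.5,"z":0,"rx":0,"ry":0,"rz":0,"hand":0},{"x":15,"y":44.5,"z":0,"rx":0,"ry":0,"rz":0,"hand":0},{"x":15,"y":44.5,"z":0,"rx":0,"ry":0,"rz":0,"hand":0},{"x":15,"y":44.5,"z":0,"rx":0,"ry":0,"rz":0,"hand":0},{"x":15,"y":44.5,"z":0,"rx":0,"ry":0,"rz":0,"hand":0},{"x":15,"y":44.5,"z":0,"rx":0,"ry":0,"rz":0,"hand":0},{"x":15,"y":44.5,"z":0,"rx":0,"ry":0,"rz":0,"hand":0},{"x":8,"y":22,"z":0,"rx":0,"ry":0,"rz":0,"hand":0},{"x":0,"y":0,"z":0,"rx":0,"ry":0,"rz":0,"hand":0},{"x":0,"y":0,"z":0,"rx":0,"ry":0,"rz":0,"hand":0}]'
python3 - <<'E'
from h import *
st=sense();print(st["eef_pos"],st["tcp_rot"],st["opening"])
o=cv2.imread("pics/top0.png")
print([(z,proj("top",[538.8,-328.2,z]).round(0)) for z in (5,)])
t=grab_frame("top")[:,:,::-1]; s=grab_frame("side")[:,:,::-1]
cv2.imwrite("pics/crop7.png",np.hstack([cv2.resize(t[180:330,400:550],(400,400)),cv2.resize(s[80:230,340:490],(400,400))]))
# divider & +y wall of tray from first top view: column profile
g=cv2.cvtColor(o,cv2.COLOR_BGR2GRAY)
for r in(230,250,270): print(r,g[r,434:532].tolist())
E
```

```text
clock: 12.38
eef_pos: [554.7, -328.4, 161.3]
tcp_rot: [-3.141, 0.001, -0.085]
contact_force: [-0.2, 0.5, -0.5]
opening: 0.173
grasp_force: 30.3
[ 554.67163863 -328.41642844  161.2820847 ] [-3.14064715e+00  1.27160198e-03 -8.50208995e-02] 0.17346034042165676
[(5, array([462., 248.]))]
230 [113, 114, 113, 115, 110, 78, 49, 73, 97, 104, 104, 103, 104, 103, 103, 101, 103, 103, 102, 102, 102, 102, 103, 102, 102, 102, 102, 102, 102, 102, 101, 102, 100, 101, 101, 100, 101, 102, 101, 101, 101, 101, 100, 100, 99, 102, 98, 84, 55, 60, 90, 98, 89, 86, 102, 113, 115, 115, 115, 113, 113, 112, 108, 100, 96, 97, 98, 97, 96, 88, 87, 101, 111, 113, 113, 112, 113, 113, 111, 104, 98, 95, 95, 97, 96, 96, 89, 63, 40, 67, 91, 105, 111, 112, 112, 112, 111, 112]
250 [111, 109, 111, 113, 110, 79, 50, 74, 99, 108, 106, 105, 105, 105, 104, 105, 104, 106, 105, 105, 105, 104, 103, 103, 104, 104, 104, 103, 103, 103, 104, 104, 103, 102, 102, 102, 104, 103, 103, 103, 103, 102, 101, 102, 102, 102, 103, 98, 66, 47, 86, 101, 91, 80, 74, 68, 70, 74, 74, 72, 69, 71, 71, 73, 75, 74, 75, 77, 74, 78, 80, 77, 76, 77, 75, 78, 79, 79, 80, 80, 84, 86, 86, 85, 83, 85, 86, 90, 91, 93, 98, 102, 110, 113, 114, 116, 113, 114]
270 [118, 117, 118, 118, 116, 83, 53, 75, 102, 107, 108, 108, 106, 107, 107, 106, 107, 106, 106, 106, 107, 105, 106, 105, 107, 107, 106, 106, 106, 104, 106, 105, 105, 104, 104, 105, 104, 106, 103, 103, 103, 104, 103, 105, 104, 103, 104, 101, 84, 54, 62, 92, 102, 102, 101, 102, 102, 103, 101, 101, 102, 101, 102, 101, 101, 101, 102, 100, 99, 100, 100, 99, 99, 100, 100, 100, 99, 100, 100, 99, 99, 97, 100, 98, 99, 99, 99, 98, 81, 48, 45, 83, 101, 112, 116, 116, 115, 114]
```

View pics/crop7.png

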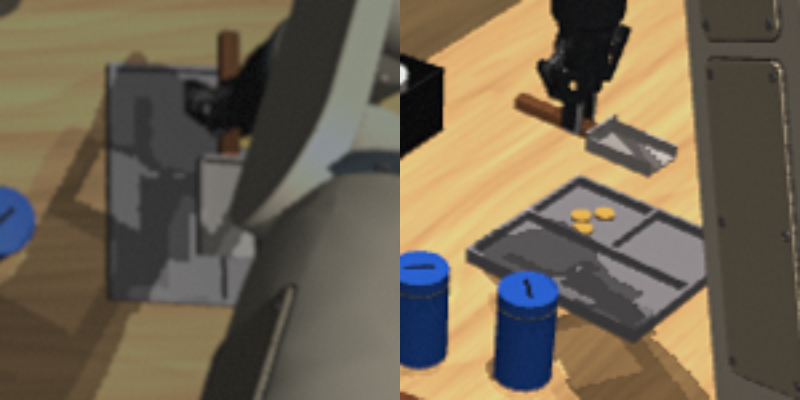

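The crop shows the scoop level above the tray: handle at (485,200) and pan at (482,257) in the top view, with parallax. By ray casting it is over the long compartment. Lowering it now.

```bash
python3 -m creep '[{"x":0,"y":0,"z":40,"rx":0,"ry":0,"rz":0,"hand":0},{"x":0,"y":0,"z":40,"rx":0,"ry":0,"rz":0,"hand":0},{"x":0,"y":0,"z":40,"rx":0,"ry":0,"rz":0,"hand":0},{"x":0,"y":0,"z":35,"rx":0,"ry":0,"rz":0,"hand":0},{"x":0,"y":0,"z":14,"rx":0,"ry":0,"rz":0,"hand":0},{"x":0,"y":0,"z":5,"rx":0,"ry":0,"rz":0,"hand":0},{"x":0,"y":0,"z":4,"rx":0,"ry":0,"rz":0,"hand":0},{"x":0,"y":0,"z":0,"rx":0,"ry":0,"rz":0,"hand":0},{"x":0,"y":0,"z":0,"rx":0,"ry":0,"rz":0,"hand":0}]'
```

```text
clock: 13.6
eef_pos: [555.8, -329.7, -15.2]
tcp_rot: [3.141, -0.001, -0.084]
contact_force: [0.5, -0.4, -0.2]
opening: 0.173
grasp_force: 30.3
```

```bash
python3 -m creep '[{"x":0,"y":0,"z":1.5,"rx":0,"ry":0,"rz":0,"hand":0},{"x":0,"y":0,"z":1,"rx":0,"ry":0,"rz":0,"hand":0},{"x":0,"y":0,"z":0,"rx":0,"ry":0,"rz":0,"hand":45},{"x":0,"y":0,"z":0,"rx":0,"ry":0,"rz":0,"hand":45},{"x":0,"y":0,"z":0,"rx":0,"ry":0,"rz":0,"hand":45},{"x":0,"y":0,"z":-15,"rx":0,"ry":0,"rz":0,"hand":45},{"x":0,"y":0,"z":-40,"rx":0,"ry":0,"rz":0,"hand":45},{"x":0,"y":0,"z":-40,"rx":0,"ry":0,"rz":0,"hand":45},{"x":0,"y":0,"z":-40,"rx":0,"ry":0,"rz":0,"hand":45},{"x":0,"y":0,"z":-40,"rx":0,"ry":0,"rz":0,"hand":45},{"x":0,"y":0,"z":-10,"rx":0,"ry":0,"rz":0,"hand":45},{"x":0,"y":0,"z":0,"rx":0,"ry":0,"rz":0,"hand":45}]'
python3 - <<'E'
from h import *
s=grab_frame("side")[:,:,::-1]; t=grab_frame("top")[:,:,::-1]
cv2.imwrite("pics/crop8.png",np.hstack([cv2.resize(t[180:330,400:550],(400,400)),cv2.resize(s[80:230,340:490],(400,400))]))
h=cv2.cvtColor(s,cv2.COLOR_BGR2HSV); z=cv2.inRange(h,(4,110,60),(17,255,230)); m=np.zeros_like(z); m[150:205,370:465]=z[150:205,370:465]
c=max(cv2.findContours(m,0,2)[0],key=cv2.contourArea); r=cv2.minAreaRect(c); print(r)
for p in cv2.boxPoints(r): print(p,plane("side",p,18).round(0))
E
```

```text
clock: 15.1
eef_pos: [555.5, -329.5, 167.2]
tcp_rot: [3.141, -0.001, -0.084]
contact_force: [-0.2, 0.8, -0.1]
opening: 0.525
grasp_force: 0.0
((393.36083984375, 174.89454650878906), (30.037019729614258, 6.552842140197754), 24.623563766479492)
[378.3429 171.6155] [ 629. -311.   18.]
[381.07318 165.65852] [ 641. -343.   18.]
[408.37878 178.1736 ] [ 537. -337.   18.]
[405.6485  184.13057] [ 527. -306.   18.]
```

View pics/crop8.png

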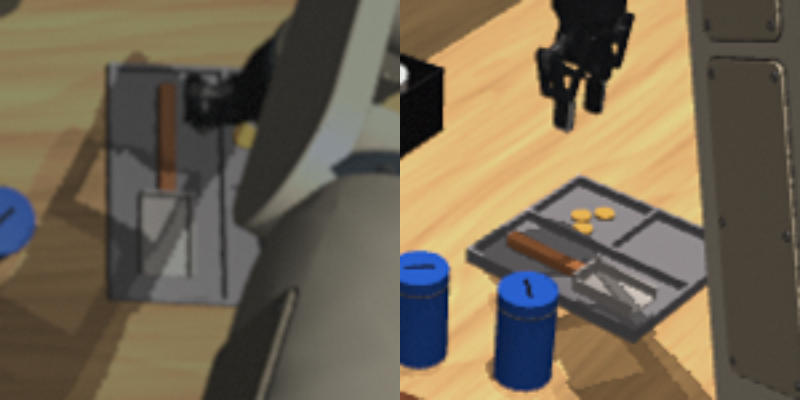

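The crop shows the scoop flat in the long compartment: handle at (462,231) and pan at (462,267) in the top view, gripper clear of it. Next is the left tin. I'll turn the tool so it closes across the row, then travel.

```bash
python3 -m creep '[{"x":0,"y":0,"z":0,"rx":0,"ry":0,"rz":-0.175,"hand":85},{"x":0,"y":0,"z":0,"rx":0,"ry":0,"rz":-0.175,"hand":85},{"x":0,"y":0,"z":0,"rx":0,"ry":0,"rz":-0.175,"hand":85},{"x":0,"y":0,"z":0,"rx":0,"ry":0,"rz":-0.175,"hand":85},{"x":0,"y":0,"z":0,"rx":0,"ry":0,"rz":-0.175,"hand":85},{"x":0,"y":0,"z":0,"rx":0,"ry":0,"rz":-0.175,"hand":85},{"x":0,"y":0,"z":0,"rx":0,"ry":0,"rz":-0.175,"hand":85},{"x":0,"y":0,"z":0,"rx":0,"ry":0,"rz":-0.175,"hand":85},{"x":0,"y":0,"z":0,"rx":0,"ry":0,"rz":-0.175,"hand":85},{"x":0,"y":0,"z":0,"rx":0,"ry":0,"rz":-0.175,"hand":85},{"x":0,"y":0,"z":0,"rx":0,"ry":0,"rz":0,"hand":85}]'
cat > go.py <<'E'
import sys; from h import *
s=sense(); y=s["tcp_rot"][2]; d=np.array(eval(sys.argv[1]))-s["eef_pos"][:2]
print("tool dx,dy",(d[0]*np.cos(y)+d[1]*np.sin(y)).round(1),(d[0]*np.sin(y)-d[1]*np.cos(y)).round(1),"yaw err to 1.665",y-1.665)
E
python3 go.py '[550.4,273.6]'
```

```text
clock: 16.58
eef_pos: [554.5, -328.9, 164.7]
tcp_rot: [-3.139, -0.002, 1.665]
contact_force: [-0.7, -0.0, -0.4]
opening: 0.993
grasp_force: 0.0
tool dx,dy 600.2 52.4 yaw err to 1.665 -0.00038508925035918296
```

```bash
python3 -m creep '[{"x":25,"y":2,"z":0,"rx":0,"ry":0,"rz":0,"hand":85},{"x":50,"y":4.5,"z":0,"rx":0,"ry":0,"rz":0,"hand":85},{"x":50,"y":4.5,"z":0,"rx":0,"ry":0,"rz":0,"hand":85},{"x":50,"y":4.5,"z":0,"rx":0,"ry":0,"rz":0,"hand":85},{"x":50,"y":4.5,"z":0,"rx":0,"ry":0,"rz":0,"hand":85},{"x":50,"y":4.5,"z":0,"rx":0,"ry":0,"rz":0,"hand":85},{"x":50,"y":4.5,"z":0,"rx":0,"ry":0,"rz":0,"hand":85},{"x":50,"y":4.5,"z":0,"rx":0,"ry":0,"rz":0,"hand":85},{"x":50,"y":4.5,"z":0,"rx":0,"ry":0,"rz":0,"hand":85},{"x":50,"y":4.5,"z":0,"rx":0,"ry":0,"rz":0,"hand":85},{"x":50,"y":4.5,"z":0,"rx":0,"ry":0,"rz":0,"hand":85},{"x":50,"y":4.5,"z":0,"rx":0,"ry":0,"rz":0,"hand":85},{"x":25,"y":2.5,"z":0,"rx":0,"ry":0,"rz":0,"hand":85},{"x":0,"y":0,"z":0,"rx":0,"ry":0,"rz":0,"hand":85},{"x":0,"y":0,"z":0,"rx":0,"ry":0,"rz":0,"hand":85}]'
python3 go.py '[550.4,273.6]'
```

```text
clock: 18.45
eef_pos: [551.6, 272.1, 166.1]
tcp_rot: [-3.141, 0.001, 1.665]
contact_force: [-1.1, 0.1, 0.1]
opening: 0.996
grasp_force: 0.0
tool dx,dy 1.6 -1.1 yaw err to 1.665 -0.0001319643300750073
```

```bash
python3 -m creep '[{"x":1.5,"y":-1,"z":35,"rx":0,"ry":0,"rz":0,"hand":85},{"x":0,"y":0,"z":35,"rx":0,"ry":0,"rz":0,"hand":85},{"x":0,"y":0,"z":25,"rx":0,"ry":0,"rz":0,"hand":85},{"x":0,"y":0,"z":11,"rx":0,"ry":0,"rz":0,"hand":85},{"x":0,"y":0,"z":0,"rx":0,"ry":0,"rz":0,"hand":85}]'
python3 -m creep '[{"x":0,"y":0,"z":0,"rx":0,"ry":0,"rz":0,"hand":30},{"x":0,"y":0,"z":0,"rx":0,"ry":0,"rz":0,"hand":30},{"x":0,"y":0,"z":0,"rx":0,"ry":0,"rz":0,"hand":30},{"x":0,"y":0,"z":0,"rx":0,"ry":0,"rz":0,"hand":30}]' 50
```

```text
clock: 19.08
eef_pos: [550.9, 273.5, 60.1]
tcp_rot: [-3.141, 0.0, 1.665]
contact_force: [-0.7, 0.6, 0.4]
opening: 0.992
grasp_force: 0.0
clock: 19.58
eef_pos: [551.6, 274.7, 62.0]
tcp_rot: [3.14, -0.001, 1.666]
contact_force: [-2.5, -1.6, 5.2]
opening: 0.713
grasp_force: 53.3
```

```bash
python3 -m creep '[{"x":0,"y":0,"z":-10,"rx":0,"ry":0,"rz":0,"hand":30},{"x":0,"y":0,"z":-20,"rx":0,"ry":0,"rz":0,"hand":30},{"x":0,"y":0,"z":-20,"rx":0,"ry":0,"rz":0,"hand":30},{"x":0,"y":0,"z":-20,"rx":0,"ry":0,"rz":0,"hand":30},{"x":0,"y":0,"z":-10,"rx":0,"ry":0,"rz":0,"hand":30},{"x":0,"y":0,"z":0,"rx":0,"ry":0,"rz":0,"hand":30},{"x":0,"y":0,"z":0,"rx":0,"ry":0,"rz":0,"hand":30},{"x":0,"y":0,"z":0,"rx":0,"ry":0,"rz":0,"hand":30},{"x":0,"y":0,"z":0,"rx":0,"ry":0,"rz":0,"hand":30}]'
cat > w.py <<'E'
from h import *
F=[];J=[]
for i in range(6): grab_frame("top"); s=sense(); F.append(s["contact_force"]); J.append(s["joint_efforts"])
print(np.round(F,2)[:,2],np.mean(F,0).round(2),np.mean(J,0).round(2),s["eef_pos"].round(1),s["opening"])
E
python3 w.py
```

```text
clock: 20.7
eef_pos: [550.7, 274.3, 139.8]
tcp_rot: [-3.141, 0.0, 1.666]
contact_force: [0.1, -0.1, -8.3]
opening: 0.707
grasp_force: 57.2
[-8.19 -8.04 -8.17 -8.51 -8.55 -8.89] [-0.3  -0.19 -8.39] [ 0.000e+00 -6.601e+01 -3.444e+01 -1.000e-02  2.000e-02  0.000e+00] [551.  274.4 140.3] 0.7066816817141154
```

```bash
python3 -m creep '[{"x":0,"y":0,"z":20,"rx":0,"ry":0,"rz":0,"hand":30},{"x":0,"y":0,"z":30,"rx":0,"ry":0,"rz":0,"hand":30},{"x":0,"y":0,"z":20,"rx":0,"ry":0,"rz":0,"hand":30},{"x":0,"y":0,"z":5,"rx":0,"ry":0,"rz":0,"hand":30},{"x":0,"y":0,"z":2,"rx":0,"ry":0,"rz":0,"hand":30},{"x":0,"y":0,"z":1,"rx":0,"ry":0,"rz":0,"hand":30},{"x":0,"y":0,"z":0,"rx":0,"ry":0,"rz":0,"hand":30},{"x":0,"y":0,"z":0,"rx":0,"ry":0,"rz":0,"hand":30}]'
```

```text
clock: 22.0
eef_pos: [551.3, 274.6, 62.9]
tcp_rot: [3.141, -0.0, 1.666]
contact_force: [0.1, -0.8, -7.9]
opening: 0.71
grasp_force: 57.3
```

```bash
python3 -m creep '[{"x":0,"y":0,"z":1,"rx":0,"ry":0,"rz":0,"hand":30},{"x":0,"y":0,"z":0,"rx":0,"ry":0,"rz":0,"hand":30}]'; python3 -m creep '[{"x":0,"y":0,"z":1,"rx":0,"ry":0,"rz":0,"hand":30},{"x":0,"y":0,"z":0,"rx":0,"ry":0,"rz":0,"hand":30}]'
```

```text
clock: 22.25
eef_pos: [551.2, 274.6, 62.1]
tcp_rot: [3.141, -0.0, 1.666]
contact_force: [-2.7, -0.6, 0.4]
opening: 0.711
grasp_force: 58.2
clock: 22.5
eef_pos: [551.3, 274.7, 62.0]
tcp_rot: [3.141, -0.0, 1.666]
contact_force: [-5.1, -1.3, 11.0]
opening: 0.711
grasp_force: 59.4
```

```bash
python3 -m creep '[{"x":0,"y":0,"z":-1,"rx":0,"ry":0,"rz":0,"hand":85},{"x":0,"y":0,"z":0,"rx":0,"ry":0,"rz":0,"hand":85},{"x":0,"y":0,"z":0,"rx":0,"ry":0,"rz":0,"hand":85},{"x":0,"y":0,"z":0,"rx":0,"ry":0,"rz":0,"hand":85},{"x":0,"y":0,"z":-20,"rx":0,"ry":0,"rz":0,"hand":85},{"x":0,"y":0,"z":-35,"rx":0,"ry":0,"rz":0,"hand":85},{"x":0,"y":0,"z":-35,"rx":0,"ry":0,"rz":0,"hand":85},{"x":-38,"y":0,"z":0,"rx":0,"ry":0,"rz":0,"hand":85},{"x":-40,"y":0,"z":0,"rx":0,"ry":0,"rz":0,"hand":85},{"x":-40,"y":0,"z":0,"rx":0,"ry":0,"rz":0,"hand":85},{"x":0,"y":0,"z":0,"rx":0,"ry":0,"rz":0,"hand":85},{"x":0,"y":0,"z":0,"rx":0,"ry":0,"rz":0,"hand":85}]'
python3 go.py '[561.7,156.1]'
```

```text
clock: 24.0
eef_pos: [562.6, 157.3, 152.4]
tcp_rot: [3.14, -0.001, 1.665]
contact_force: [0.6, 0.0, 0.7]
opening: 0.996
grasp_force: 0.0
tool dx,dy -1.1 -1.0 yaw err to 1.665 0.00011558788485177551
```

```bash
python3 -m creep '[{"x":-1,"y":-1,"z":30,"rx":0,"ry":0,"rz":0,"hand":85},{"x":0,"y":0,"z":30,"rx":0,"ry":0,"rz":0,"hand":85},{"x":0,"y":0,"z":21,"rx":0,"ry":0,"rz":0,"hand":85},{"x":0,"y":0,"z":11,"rx":0,"ry":0,"rz":0,"hand":85},{"x":0,"y":0,"z":0,"rx":0,"ry":0,"rz":0,"hand":85},{"x":0,"y":0,"z":0,"rx":0,"ry":0,"rz":0,"hand":30},{"x":0,"y":0,"z":0,"rx":0,"ry":0,"rz":0,"hand":30},{"x":0,"y":0,"z":0,"rx":0,"ry":0,"rz":0,"hand":30},{"x":0,"y":0,"z":0,"rx":0,"ry":0,"rz":0,"hand":30}]' 50
```

```text
clock: 25.12
eef_pos: [562.0, 156.3, 60.7]
tcp_rot: [3.14, -0.001, 1.666]
contact_force: [-2.0, 1.2, 5.8]
opening: 0.711
grasp_force: 53.8
```

```bash
python3 -m creep '[{"x":0,"y":0,"z":-10,"rx":0,"ry":0,"rz":0,"hand":30},{"x":0,"y":0,"z":-20,"rx":0,"ry":0,"rz":0,"hand":30},{"x":0,"y":0,"z":-20,"rx":0,"ry":0,"rz":0,"hand":30},{"x":0,"y":0,"z":-20,"rx":0,"ry":0,"rz":0,"hand":30},{"x":0,"y":0,"z":-10,"rx":0,"ry":0,"rz":0,"hand":30},{"x":0,"y":0,"z":0,"rx":0,"ry":0,"rz":0,"hand":30},{"x":0,"y":0,"z":0,"rx":0,"ry":0,"rz":0,"hand":30},{"x":0,"y":0,"z":0,"rx":0,"ry":0,"rz":0,"hand":30},{"x":0,"y":0,"z":0,"rx":0,"ry":0,"rz":0,"hand":30}]'
python3 w.py
python3 -m creep '[{"x":0,"y":0,"z":20,"rx":0,"ry":0,"rz":0,"hand":30},{"x":0,"y":0,"z":30,"rx":0,"ry":0,"rz":0,"hand":30},{"x":0,"y":0,"z":20,"rx":0,"ry":0,"rz":0,"hand":30},{"x":0,"y":0,"z":5,"rx":0,"ry":0,"rz":0,"hand":30},{"x":0,"y":0,"z":2,"rx":0,"ry":0,"rz":0,"hand":30},{"x":0,"y":0,"z":1,"rx":0,"ry":0,"rz":0,"hand":30},{"x":0,"y":0,"z":0,"rx":0,"ry":0,"rz":0,"hand":30},{"x":0,"y":0,"z":0,"rx":0,"ry":0,"rz":0,"hand":30}]'
python3 -m creep '[{"x":0,"y":0,"z":1,"rx":0,"ry":0,"rz":0,"hand":30},{"x":0,"y":0,"z":0,"rx":0,"ry":0,"rz":0,"hand":30}]'
```

```text
clock: 26.25
eef_pos: [561.0, 155.8, 138.8]
tcp_rot: [-3.141, 0.0, 1.666]
contact_force: [0.4, -0.3, -3.3]
opening: 0.712
grasp_force: 55.0
[-2.9  -3.28 -2.55 -3.17 -3.19 -2.99] [-0.17  0.03 -3.01] [-0.000e+00 -5.888e+01 -3.177e+01 -0.000e+00  1.000e-02  0.000e+00] [561.3 155.9 139.3] 0.7096792063246222
clock: 27.55
eef_pos: [561.6, 156.0, 61.9]
tcp_rot: [3.141, -0.0, 1.666]
contact_force: [-0.5, -0.8, -3.6]
opening: 0.71
grasp_force: 55.1
clock: 27.8
eef_pos: [561.5, 156.0, 60.8]
tcp_rot: [3.141, -0.0, 1.666]
contact_force: [-1.0, 0.6, 1.1]
opening: 0.715
grasp_force: 55.5
```

```bash
python3 -m creep '[{"x":0,"y":0,"z":0,"rx":0,"ry":0,"rz":0,"hand":85},{"x":0,"y":0,"z":0,"rx":0,"ry":0,"rz":0,"hand":85},{"x":0,"y":0,"z":0,"rx":0,"ry":0,"rz":0,"hand":85},{"x":0,"y":0,"z":0,"rx":0,"ry":0,"rz":0,"hand":85},{"x":0,"y":0,"z":-20,"rx":0,"ry":0,"rz":0,"hand":85},{"x":0,"y":0,"z":-35,"rx":0,"ry":0,"rz":0,"hand":85},{"x":0,"y":0,"z":-35,"rx":0,"ry":0,"rz":0,"hand":85},{"x":-41,"y":0,"z":0,"rx":0,"ry":0,"rz":0,"hand":85},{"x":-40,"y":0,"z":0,"rx":0,"ry":0,"rz":0,"hand":85},{"x":-41,"y":0,"z":0,"rx":0,"ry":0,"rz":0,"hand":85},{"x":0,"y":0,"z":0,"rx":0,"ry":0,"rz":0,"hand":85},{"x":0,"y":0,"z":0,"rx":0,"ry":0,"rz":0,"hand":85}]'
python3 go.py '[573.1,35.1]'
```

```text
clock: 29.3
eef_pos: [572.8, 34.7, 150.3]
tcp_rot: [-3.141, -0.0, 1.665]
contact_force: [0.9, 0.9, 0.1]
opening: 0.996
grasp_force: 0.0
tool dx,dy 0.4 0.4 yaw err to 1.665 0.0001028037943133775
```

```bash
python3 -m creep '[{"x":0,"y":0,"z":30,"rx":0,"ry":0,"rz":0,"hand":85},{"x":0,"y":0,"z":30,"rx":0,"ry":0,"rz":0,"hand":85},{"x":0,"y":0,"z":20,"rx":0,"ry":0,"rz":0,"hand":85},{"x":0,"y":0,"z":10,"rx":0,"ry":0,"rz":0,"hand":85},{"x":0,"y":0,"z":0,"rx":0,"ry":0,"rz":0,"hand":85},{"x":0,"y":0,"z":0,"rx":0,"ry":0,"rz":0,"hand":30},{"x":0,"y":0,"z":0,"rx":0,"ry":0,"rz":0,"hand":30},{"x":0,"y":0,"z":0,"rx":0,"ry":0,"rz":0,"hand":30},{"x":0,"y":0,"z":0,"rx":0,"ry":0,"rz":0,"hand":30}]' 50
```

```text
clock: 30.42
eef_pos: [573.5, 34.6, 61.7]
tcp_rot: [3.14, -0.0, 1.666]
contact_force: [-1.7, 0.2, 5.6]
opening: 0.713
grasp_force: 53.5
```

```bash
python3 -m creep '[{"x":0,"y":0,"z":-10,"rx":0,"ry":0,"rz":0,"hand":30},{"x":0,"y":0,"z":-20,"rx":0,"ry":0,"rz":0,"hand":30},{"x":0,"y":0,"z":-20,"rx":0,"ry":0,"rz":0,"hand":30},{"x":0,"y":0,"z":-20,"rx":0,"ry":0,"rz":0,"hand":30},{"x":0,"y":0,"z":-10,"rx":0,"ry":0,"rz":0,"hand":30},{"x":0,"y":0,"z":0,"rx":0,"ry":0,"rz":0,"hand":30},{"x":0,"y":0,"z":0,"rx":0,"ry":0,"rz":0,"hand":30},{"x":0,"y":0,"z":0,"rx":0,"ry":0,"rz":0,"hand":30},{"x":0,"y":0,"z":0,"rx":0,"ry":0,"rz":0,"hand":30}]'
python3 w.py
python3 -m creep '[{"x":0,"y":0,"z":20,"rx":0,"ry":0,"rz":0,"hand":30},{"x":0,"y":0,"z":30,"rx":0,"ry":0,"rz":0,"hand":30},{"x":0,"y":0,"z":20,"rx":0,"ry":0,"rz":0,"hand":30},{"x":0,"y":0,"z":5,"rx":0,"ry":0,"rz":0,"hand":30},{"x":0,"y":0,"z":2,"rx":0,"ry":0,"rz":0,"hand":30},{"x":0,"y":0,"z":1,"rx":0,"ry":0,"rz":0,"hand":30},{"x":0,"y":0,"z":0,"rx":0,"ry":0,"rz":0,"hand":30},{"x":0,"y":0,"z":0,"rx":0,"ry":0,"rz":0,"hand":30}]'
python3 -m creep '[{"x":0,"y":0,"z":1,"rx":0,"ry":0,"rz":0,"hand":30},{"x":0,"y":0,"z":0,"rx":0,"ry":0,"rz":0,"hand":30}]'
```

```text
clock: 31.55
eef_pos: [572.5, 34.4, 139.8]
tcp_rot: [-3.141, -0.0, 1.666]
contact_force: [0.5, -0.1, -4.0]
opening: 0.71
grasp_force: 55.5
[-4.04 -5.1  -3.84 -3.84 -4.19 -4.09] [ 0.2  -0.06 -4.18] [-0.000e+00 -5.843e+01 -3.210e+01 -0.000e+00  1.000e-02  0.000e+00] [572.8  34.5 140.3] 0.711426690562302
clock: 32.85
eef_pos: [573.1, 34.5, 62.9]
tcp_rot: [3.141, 0.0, 1.666]
contact_force: [0.1, -0.7, -4.4]
opening: 0.705
grasp_force: 55.5
clock: 33.1
eef_pos: [573.1, 34.4, 61.7]
tcp_rot: [3.141, 0.0, 1.666]
contact_force: [-0.3, 0.2, 1.3]
opening: 0.709
grasp_force: 56.0
```

Readings: left 8.4 N, middle 3.0 N, right 4.2 N. The left tin is the heaviest.

```bash
python3 -m creep '[{"x":0,"y":0,"z":0,"rx":0,"ry":0,"rz":0,"hand":85},{"x":0,"y":0,"z":0,"rx":0,"ry":0,"rz":0,"hand":85},{"x":0,"y":0,"z":0,"rx":0,"ry":0,"rz":0,"hand":85},{"x":0,"y":0,"z":0,"rx":0,"ry":0,"rz":0,"hand":85},{"x":0,"y":0,"z":-20,"rx":0,"ry":0,"rz":0,"hand":85},{"x":0,"y":0,"z":-35,"rx":0,"ry":0,"rz":0,"hand":85},{"x":0,"y":0,"z":-35,"rx":0,"ry":0,"rz":0,"hand":85},{"x":40,"y":0,"z":0,"rx":0,"ry":0,"rz":0,"hand":85},{"x":40,"y":0,"z":0,"rx":0,"ry":0,"rz":0,"hand":85},{"x":40,"y":0,"z":0,"rx":0,"ry":0,"rz":0,"hand":85},{"x":40,"y":0,"z":0,"rx":0,"ry":0,"rz":0,"hand":85},{"x":40,"y":0,"z":0,"rx":0,"ry":0,"rz":0,"hand":85},{"x":40,"y":0,"z":0,"rx":0,"ry":0,"rz":0,"hand":85},{"x":0,"y":0,"z":0,"rx":0,"ry":0,"rz":0,"hand":85},{"x":0,"y":0,"z":0,"rx":0,"ry":0,"rz":0,"hand":85}]'
python3 go.py '[551.2,274.6]'
```

```text
clock: 34.98
eef_pos: [549.9, 273.0, 151.2]
tcp_rot: [-3.141, 0.001, 1.666]
contact_force: [0.1, -0.1, 0.1]
opening: 0.998
grasp_force: 0.0
tool dx,dy 1.5 1.5 yaw err to 1.665 0.001385696364544886
```

```bash
python3 -m creep '[{"x":1.5,"y":1.5,"z":30,"rx":0,"ry":0,"rz":0,"hand":85},{"x":0,"y":0,"z":30,"rx":0,"ry":0,"rz":0,"hand":85},{"x":0,"y":0,"z":20,"rx":0,"ry":0,"rz":0,"hand":85},{"x":0,"y":0,"z":10,"rx":0,"ry":0,"rz":0,"hand":85},{"x":0,"y":0,"z":0,"rx":0,"ry":0,"rz":0,"hand":85},{"x":0,"y":0,"z":0,"rx":0,"ry":0,"rz":0,"hand":30},{"x":0,"y":0,"z":0,"rx":0,"ry":0,"rz":0,"hand":30},{"x":0,"y":0,"z":0,"rx":0,"ry":0,"rz":0,"hand":30},{"x":0,"y":0,"z":0,"rx":0,"ry":0,"rz":0,"hand":30}]' 55
```

```text
clock: 36.1
eef_pos: [551.8, 275.3, 62.8]
tcp_rot: [3.14, -0.001, 1.666]
contact_force: [-1.8, 0.3, 5.1]
opening: 0.709
grasp_force: 58.6
```

```bash
python3 -m creep '[{"x":0,"y":0,"z":-10,"rx":0,"ry":0,"rz":0,"hand":30},{"x":0,"y":0,"z":-20,"rx":0,"ry":0,"rz":0,"hand":30},{"x":0,"y":0,"z":-25,"rx":0,"ry":0,"rz":0,"hand":30},{"x":0,"y":0,"z":-25,"rx":0,"ry":0,"rz":0,"hand":30},{"x":0,"y":0,"z":-25,"rx":0,"ry":0,"rz":0,"hand":30},{"x":0,"y":0,"z":-25,"rx":0,"ry":0,"rz":0,"hand":30},{"x":0,"y":0,"z":-20,"rx":0,"ry":0,"rz":0,"hand":30},{"x":0,"y":0,"z":-10,"rx":0,"ry":0,"rz":0,"hand":30},{"x":0,"y":0,"z":0,"rx":0,"ry":0,"rz":0,"hand":30},{"x":0,"y":0,"z":0,"rx":0,"ry":0,"rz":0,"hand":30},{"x":0,"y":0,"z":0,"rx":0,"ry":0,"rz":0,"hand":30},{"x":0,"y":0,"z":0,"rx":0,"ry":0,"rz":0,"hand":30}]'
python3 w.py
python3 - <<'E'
from h import *
o=cv2.imread("pics/side0.png");s=grab_frame("side")[:,:,::-1].copy();cv2.imwrite("pics/s9.png",s)
def lid(im,r):
    x0,y0,x1,y1=r; m=cv2.inRange(cv2.cvtColor(im,cv2.COLOR_BGR2HSV),(0,0,150),(180,45,255))[y0:y1,x0:x1]
    c=max(cv2.findContours(cv2.morphologyEx(m,cv2.MORPH_CLOSE,np.ones((5,5))),0,2)[0],key=cv2.contourArea); return cv2.boundingRect(c)
for r in((277,220,312,252),(304,196,338,226)): print(lid(o,r),lid(s,r))
E
```

```text
clock: 37.6
eef_pos: [551.2, 274.9, 220.8]
tcp_rot: [-3.141, 0.0, 1.666]
contact_force: [-0.3, 0.4, -8.0]
opening: 0.706
grasp_force: 62.5
[-8.69 -8.29 -8.86 -7.42 -8.06 -7.93] [-0.03 -0.07 -8.21] [-0.000e+00 -6.378e+01 -3.820e+01 -2.000e-02  3.000e-02  0.000e+00] [551.4 275.  221.3] 0.70473554388211
(4, 5, 25, 17) (4, 5, 25, 14)
(6, 4, 23, 14) (6, 4, 24, 14)
```

```bash
python3 -c 'from rig import *; print(sign_off())'
```

```text
the job is handed in; nothing more can be done
None
```

I handed the job in (no verdict came back): the scoop lies flat in the long compartment, all three tins were hefted in order, and the left tin, the heaviest (8.4 N against 3.0 N middle and 4.2 N right), is held about 16 cm above the board with the other two standing on it.

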